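# Clip the stone chisels into their rack and snap the lock lever down

## Robot

A 6-joint arm with a two-finger parallel gripper is mounted at the origin on the work surface. World frame = base frame: x ahead of the robot, y to its left, z up, the work surface at z = 0. Lengths are in m, angles in rad, forces in N, time in s.
With the tool pointing down it reaches from about 0.3 to 0.875 m from the base axis. Payload 4.2 kg.
Tool frame: the origin (TCP) lies on the centre line of the jaws, within the pads' length; the fingertips stand 8 mm ahead of it and the grasp point (between the pads) lies 11 mm behind it (arm.tip_reach is the distance from the TCP to the fingertips, in m); z points along the fingers, y is the line along which they close (so a half turn about z gives the same grasp; the last joint's range is limited). The gripper opens to 85 mm and grips with 20 to 120 N. Pads are 22 mm wide; open, the fingers measure 114 mm over their backs; the gripper's body (76 mm by 85 mm) begins 54 mm behind the grasp point. The pads swing forward as they close: fully open they stand 13 mm farther back than shut.
Start: joints at [-1.155, 0.32, 1.565, -0, 1.257, -0.02], TCP at [0.243, -0.521, 0.239] pointing down, gripper open.
Joint ranges: [-3.11, 3.11], [-0.84, 2.01], [0.21, 2.61], [-1.34, 4.49], [0.05, 2.63], [-2.56, 2.56]. Speed limits (rad/s): [2.57, 2.57, 3.14, 3.14, 3.14, 3.14].

## Interface

Orientations are given as a unit quaternion [w, x, y, z].
In Python, from workcell import arm gives the robot as it stands.
- The arm moves only by the tool servo_tool, never from a script. Its argument "steps" is a list that holds one entry, the list of rows, each a list of 5 numbers: the opening, from 0 (shut) to 1 (fully open), then the shift along the tool's x, y, z scaled (see below), then the turn about the tool's z scaled (see below). A call has 1 to 12 rows; each row is the pose to reach, as a shift and turn from the pose commanded when the call began, along the tool's axes at that moment; what a row does not reach only later rows make up. The controller multiplies each number of a shift by 500 mm and each number of a turn by 45 degrees. A row lasts 1/8 s, in which the tool goes at most 62.5 mm and 10.7 degrees, less where a joint would pass 70% of its speed; a pose out of reach is approached as far as the arm can. A call with a number of a shift or a turn outside -1 to 1 is refused whole. A call with a gripper value outside its range is refused whole. The fingers move at their own pace and stop on an object; the grip force is fixed at half the most. Time passes only in rows, so rows that repeat a pose let the fingers close. It gives the time, the measured TCP pose, the force, the opening and the grip force at its end, in the units of the state.
- arm.state(): the state, without advancing time (a new reading comes with each control period).
- arm.camera(name): name is "side" or "top"; returns a dict with "image" (480x640x3 uint8, red, green, blue), "depth" (480x640 float32, m along the optical axis (not along the pixel's ray), 0 where there is no reading), "K" (3x3 intrinsics, pixels), "k1" (the pictures are not rectified: a ray, as slopes to the right and down, at radius r is drawn at 1 + k1 r^2 times it, then the intrinsics apply), "R" (3x3) and "t" (3): a world point X has camera coordinates R X + t. Camera axes: x right, y down, z forward; pixel columns grow to the right and rows downward; lengths in m; the calibration is good to about 2 mm. A picture is of the moment at which its call begins.
- arm.job_done(): hands the job in; it is judged then, once.
Trained networks look in a picture, given as the dict that the camera call returned (one of the last four; its "shot" number tells which), for a name from the list of things; names that differ only in an ending like _2 or _b are one class to them, and where a whole thing is asked for, a point or a joint stands for the part that bears it (a point fixed in the world has none). Each returns a list of dicts, best first, with "conf" (0 to 1); they miss things now and then, are a little off and sometimes report something else, mostly with a low value. They report only what shows in the picture. A call takes as long as a camera call. They do not tell look-alikes from the thing itself.
- arm.masks_of(picture, query): "region" (480x640 bool, what is visible of it).
- arm.mark_of(picture, query): "centre" ([x, y, z] in m, in world coordinates, good to about 4 mm: a listed point, or the origin of a listed thing).
The state is a dict: "time": time; "joint_positions": joint angles; "qvel": joint speeds; "joint_torque": joint torques, N m; "position": TCP position; "tcp_rot": TCP orientation; "contact_force": force on the tool from outside, world axes, zero at the start; "ft_torque": the same for the moment, N m; "grip_width": opening from 0.0 (shut) to 1.0 (fully open); "gripper_force": force on a finger pad.
Only numpy, scipy, OpenCV 4.12 (cv2) and the standard library are available. Lean on these libraries where they do the work, as an engineer would, in place of code of your own. Each camera call takes 0.05 s, during which the arm holds its last target. There are 200 camera calls.

## Task

Put every chisel that lies loose on the bench away in a free clip of the rack: press it down past the sprung jaw until it sits fully home in both forks, with the forks between its head and its shoulder, leaving the chisel already stored where it is. When all are home, push the raised lock lever at the end of the rack down until it snaps over and stays down by itself. Leave the other things on the bench alone.

Things in the scene. Friction and masses are not known exactly. Their poses are not given: they have to be found in the camera images.
- rack: wooden board, 220 x 420 x 10 mm, fixed on the bench, with five clips in a row, each of two black forks and a steel jaw. Origin on the bench beneath the middle clip; own x along the clipped chisels (away from the robot), y along the row, z up. Between a clip's two forks nothing is higher than 28 mm above the bench, so the gripper can go in there.
- lever (a joint): hinge angle of the lock lever, rad: 0 = raised (sprung up, as at the start), 0.32 = fully down, level. Pressing its pad takes up to about 8 N; at about 0.21 the spring goes over centre, then pulls the lever fully down and holds it; let go before that and it rises again.
- lever_pad (a point): middle of the top of the black rubber pad (36 x 40 mm, 10 mm thick) at the free end of the lock lever, the place to press. It moves with the lever: about 106 mm above the bench when raised, 50 mm when down.
- lever_hinge (a point): hinge of the lock lever, at the rack's own (-90, -225, 45) mm, beside clip 1; its axis is the rack's y. The aluminium lever, 12 mm wide and 10 mm thick, runs from here along the rack's +x, parallel to the chisels, 180 mm to the middle of its pad at the far side.
- seat_1 (a point): clip 1 of five, 64 mm apart: this point is where the origin of a chisel lies when it is home and centred in the clip, 47 mm above the bench; axes as the rack's. At the rack's -y end, 97 mm from the lock lever. The clip's two forks, 12 mm wide, stand 55 mm either side of this point along x, 98 mm free between them, and have a floor 7 mm below it.
- seat_2 (a point): clip 2 of five, 64 mm apart: this point is where the origin of a chisel lies when it is home and centred in the clip, 47 mm above the bench; axes as the rack's. Each fork has a fixed prong on its -y side and a jaw arm on its +y side; they flare into a funnel 28 mm wide, its mouth 23 mm above this point.
- seat_3 (a point): clip 3 of five, 64 mm apart: this point is where the origin of a chisel lies when it is home and centred in the clip, 47 mm above the bench; axes as the rack's. A shank pushed straight down (10 to 20 N) swings the sprung jaw to +y and snaps in under its round lip, with 1 mm of play; pulling it out takes about as much.
- seat_4 (a point): clip 4 of five, 64 mm apart: this point is where the origin of a chisel lies when it is home and centred in the clip, 47 mm above the bench; axes as the rack's. The forks of a clip fit between a chisel's head and shoulder with 9 mm to spare each way; further off centre the square ends land on a fork and it cannot go home.
- seat_5 (a point): clip 5 of five, 64 mm apart: this point is where the origin of a chisel lies when it is home and centred in the clip, 47 mm above the bench; axes as the rack's. At the rack's +y end.
- chisel_1: loose chisel to be put away, lying on the bench to the right of the rack (may be absent), same as the others. Steel, 210 mm long, about 0.26 kg: round shank 14 mm thick, 140 mm long; at one end a square head 18 x 18 x 24 mm, at the other an 18 mm square shoulder and a flat blade. Origin on its axis, mid-shank.
- chisel_2: loose chisel to be put away, lying on the bench to the right of the rack (may be absent), same as the others. Own x along the axis towards the blade: head from x = -94 to -70 mm, shoulder from 70 to 86, blade to 116 mm (18 mm wide, 6 thick).
- chisel_3: loose chisel to be put away, lying on the bench to the right of the rack (may be absent), same as the others. It rests on its square ends with the axis 9 mm above the bench.
- chisel_4: loose chisel to be put away, lying on the bench to the right of the rack (may be absent), same as the others. It may go either way round into any free clip.
- stored_1: chisel like chisel_1, already home in clip 1 at the start. Only one of the five stored chisels is present, the others are absent (their clips are free).
- stored_2: chisel like chisel_1, already home in clip 2 at the start. Only one of the five stored chisels is present, the others are absent (their clips are free).
- stored_3: chisel like chisel_1, already home in clip 3 at the start. Only one of the five stored chisels is present, the others are absent (their clips are free).
- stored_4: chisel like chisel_1, already home in clip 4 at the start. Only one of the five stored chisels is present, the others are absent (their clips are free).
- stored_5: chisel like chisel_1, already home in clip 5 at the start. Only one of the five stored chisels is present, the others are absent (their clips are free).
- stone_a: pale limestone offcut, 70 x 50 x 40 mm, a loose bystander; origin at the centre of its underside.
- stone_b: brownish stone offcut, 60 x 60 x 35 mm, a loose bystander; origin at the centre of its underside.
- brush: brush with a handle, a loose bystander; origin at the centre of its underside.
- sanding_block: cork sanding block, 90 x 50 x 28 mm, a loose bystander; origin at the centre of its underside.
- polish_jar: amber jar, 60 mm wide, 60 mm high, a loose bystander; origin at the centre of its underside.
Mind the look-alikes: they are no part of the job. Leave any blue look-alike of the chisel_2 alone. Leave any brown look-alike of the chisel_1 alone.

How it is judged:
On the way, in this order (a step that is already met when the one before it is completed fails the run):
1. every chisel is home in a clip while the lock lever is still up (x of chisel_1 in the frame of rack between -0.015 and 0.015 m and y of chisel_1 in the frame of rack between -0.134 and 0.134 m and z of chisel_1 in the frame of rack between 0.043 and 0.051 m and angle between the x axis of each of chisel_1, chisel_2, chisel_3, chisel_4, stored_1, stored_2, stored_3, stored_4, stored_5 and the x axis of rack, either way round below 0.08 rad and x of chisel_2 in the frame of rack between -0.015 and 0.015 m and y of chisel_2 in the frame of rack between -0.134 and 0.134 m and z of chisel_2 in the frame of rack between 0.043 and 0.051 m and x of chisel_3 in the frame of rack between -0.015 and 0.015 m and y of chisel_3 in the frame of rack between -0.134 and 0.134 m and z of chisel_3 in the frame of rack between 0.043 and 0.051 m and x of chisel_4 in the frame of rack between -0.015 and 0.015 m and y of chisel_4 in the frame of rack between -0.134 and 0.134 m and z of chisel_4 in the frame of rack between 0.043 and 0.051 m and x of stored_1 in the frame of rack between -0.015 and 0.015 m and y of stored_1 in the frame of rack between -0.134 and 0.134 m and z of stored_1 in the frame of rack between 0.043 and 0.051 m and x of stored_2 in the frame of rack between -0.015 and 0.015 m and y of stored_2 in the frame of rack between -0.134 and 0.134 m and z of stored_2 in the frame of rack between 0.043 and 0.051 m and x of stored_3 in the frame of rack between -0.015 and 0.015 m and y of stored_3 in the frame of rack between -0.134 and 0.134 m and z of stored_3 in the frame of rack between 0.043 and 0.051 m and x of stored_4 in the frame of rack between -0.015 and 0.015 m and y of stored_4 in the frame of rack between -0.134 and 0.134 m and z of stored_4 in the frame of rack between 0.043 and 0.051 m and x of stored_5 in the frame of rack between -0.015 and 0.015 m and y of stored_5 in the frame of rack between -0.134 and 0.134 m and z of stored_5 in the frame of rack between 0.043 and 0.051 m and value of joint lever below 0.1 rad), for 0.2 s.
2. the lock lever is pressed fully down (value of joint lever above 0.295 rad), for 0.2 s.
At the end, for the whole second after the job is handed in: Every chisel present lies at rest home in a clip: within 4 mm of the seats' height, in the row of clips, within 15 mm of centred lengthways, within 0.08 rad of the rack's x; the lock lever stays down (beyond 0.295 rad) by itself (x of chisel_1 in the frame of rack between -0.015 and 0.015 m and y of chisel_1 in the frame of rack between -0.134 and 0.134 m and z of chisel_1 in the frame of rack between 0.043 and 0.051 m and angle between the x axis of each of chisel_1, chisel_2, chisel_3, chisel_4, stored_1, stored_2, stored_3, stored_4, stored_5 and the x axis of rack, either way round below 0.08 rad and x of chisel_2 in the frame of rack between -0.015 and 0.015 m and y of chisel_2 in the frame of rack between -0.134 and 0.134 m and z of chisel_2 in the frame of rack between 0.043 and 0.051 m and x of chisel_3 in the frame of rack between -0.015 and 0.015 m and y of chisel_3 in the frame of rack between -0.134 and 0.134 m and z of chisel_3 in the frame of rack between 0.043 and 0.051 m and x of chisel_4 in the frame of rack between -0.015 and 0.015 m and y of chisel_4 in the frame of rack between -0.134 and 0.134 m and z of chisel_4 in the frame of rack between 0.043 and 0.051 m and x of stored_1 in the frame of rack between -0.015 and 0.015 m and y of stored_1 in the frame of rack between -0.134 and 0.134 m and z of stored_1 in the frame of rack between 0.043 and 0.051 m and x of stored_2 in the frame of rack between -0.015 and 0.015 m and y of stored_2 in the frame of rack between -0.134 and 0.134 m and z of stored_2 in the frame of rack between 0.043 and 0.051 m and x of stored_3 in the frame of rack between -0.015 and 0.015 m and y of stored_3 in the frame of rack between -0.134 and 0.134 m and z of stored_3 in the frame of rack between 0.043 and 0.051 m and x of stored_4 in the frame of rack between -0.015 and 0.015 m and y of stored_4 in the frame of rack between -0.134 and 0.134 m and z of stored_4 in the frame of rack between 0.043 and 0.051 m and x of stored_5 in the frame of rack between -0.015 and 0.015 m and y of stored_5 in the frame of rack between -0.134 and 0.134 m and z of stored_5 in the frame of rack between 0.043 and 0.051 m and value of joint lever above 0.295 rad and linear speed of each of chisel_1, chisel_2, chisel_3, chisel_4, stored_1, stored_2, stored_3, stored_4, stored_5 below 0.03 m/s); the robot touches nothing.
It fails at once if a bystander on the bench is displaced by more than 7 cm (distance of any of stone_a, stone_b, brush, sanding_block, polish_jar from where it was at the start of the episode above 0.07 m).
Of chisel_1, chisel_2, chisel_3, chisel_4 only 3 to 4 are there at a start; the rules pass over those that are not, and their reading is None.
Of stored_1, stored_2, stored_3, stored_4, stored_5 only 1 to 1 are there at a start; the rules pass over those that are not, and their reading is None.
At some moment in a run one of chisel_1, chisel_2, chisel_3, chisel_4 may be knocked a few centimetres aside while the robot is not near it.
Once in a run the grip may slacken for a moment while it holds something.
It also fails if it takes over 210 s, if anything falls off the work surface, if the arm or the gripper's body presses on something with over 40 N, if the wrist force passes 120 N, or if a joint passes its speed limit or range.

## Working session

There is one attempt and no reset: what is moved stays moved. The work goes in short steps, Python scripts to look and compute and a tool call to move; the robot and the scene stay as the last step left them, time stands still between calls to the robot, and variables do not carry over. Pictures are saved under pics/ and viewed, at most 14 in all, crops included, and the job is handed in when it is done.

Besides the shell and the picture viewer there is one more tool, called after "Emit:" by a JSON object that holds its "op" and its "data". servo_tool: Moves the arm, as the interface text tells. Its arguments: {"type":"object","properties":{"steps":{"type":"array","items":{"type":"array","items":{"type":"array","items":{"type":"number"}}}}},"required":["steps"]}

```bash
mkdir -p pics; ls; cat > h.py <<'E'
import numpy as np, cv2
from workcell import arm
def pix2ray(c,u,v):
    K=c["K"];xd=(u-K[0,2])/K[0,0];yd=(v-K[1,2])/K[1,1];x,y=xd,yd
    for _ in range(10):
        s=1+c["k1"]*(x*x+y*y);x,y=xd/s,yd/s
    return x,y
def world(c,u,v,d):
    x,y=pix2ray(c,np.asarray(u,float),np.asarray(v,float))
    P=np.stack([x*d,y*d,d+0*x],-1)
    return (P-c["t"])@c["R"]
def proj(c,X):
    p=c["R"]@np.asarray(X)+c["t"];x,y=p[0]/p[2],p[1]/p[2];s=1+c["k1"]*(x*x+y*y)
    return c["K"][0,0]*x*s+c["K"][0,2],c["K"][1,1]*y*s+c["K"][1,2]
def onplane(c,u,v,z):
    x,y=pix2ray(c,u,v);r=np.array([x,y,1.])@c["R"];o=-c["t"]@c["R"]
    return o+r*(z-o[2])/r[2]
def save(c,n,box=None,f=1):
    im=c["image"][:,:,::-1]
    if box: im=im[box[1]:box[3],box[0]:box[2]]
    cv2.imwrite("pics/"+n,cv2.resize(im,None,fx=f,fy=f,interpolation=cv2.INTER_CUBIC))
E
python3 - <<'E'
from h import *
for n in ["top","side"]:
    c=arm.camera(n);save(c,n+"0.png")
    print(n,c["K"].tolist(),c["k1"],(-c["t"]@c["R"]).round(3))
    for q in ["chisel_1","stored_1","seat_1","lever_pad","lever_hinge","rack"]:
        for r in arm.mark_of(c,q):
            print(q,np.round(r["centre"],3),round(r["conf"],2),np.round(proj(c,r["centre"])))
print(arm.state())
E
```

```text
pics
top [[568.3550172924655, 0.0, 319.2709903717529], [0.0, 568.3550172924655, 238.46303181296582], [0.0, 0.0, 1.0]] -0.15085823574546503 [ 0.286 -0.02   1.51 ]
chisel_1 [ 0.481 -0.451  0.012] 0.85 [475. 252.]
chisel_1 [ 0.237 -0.437  0.006] 0.78 [470. 344.]
chisel_1 [ 0.501 -0.343  0.009] 0.77 [435. 244.]
chisel_1 [ 0.489 -0.245  0.007] 0.69 [399. 248.]
chisel_1 [0.269 0.24  0.011] 0.59 [214. 327.]
stored_1 [0.555 0.108 0.045] 0.63 [267. 218.]
stored_1 [ 0.731 -0.208  0.   ] 0.18 [385. 161.]
seat_1 [0.54  0.294 0.048] 0.88 [196. 222.]
seat_1 [0.538 0.36  0.049] 0.76 [171. 222.]
seat_1 [0.543 0.233 0.045] 0.73 [219. 221.]
seat_1 [0.545 0.168 0.049] 0.61 [244. 221.]
seat_1 [0.556 0.106 0.045] 0.56 [268. 218.]
lever_pad [0.644 0.01  0.104] 0.85 [305. 180.]
lever_hinge [0.471 0.001 0.041] 0.64 [307. 251.]
lever_hinge [ 0.384  0.088 -0.   ] 0.61 [274. 285.]
rack [0.547 0.233 0.   ] 0.98 [222. 223.]
side [[443.457069070316, 0.0, 324.31888766368354], [0.0, 443.457069070316, 234.80985354962257], [0.0, 0.0, 1.0]] 0.03781710985418755 [0.318 0.719 0.856]
chisel_1 [ 0.485 -0.447  0.01 ] 0.78 [
[... 781 characters left out ...]
array([-1.15499405e+00,  3.19556208e-01,  1.56446862e+00,  8.13654237e-06,
        1.25738809e+00, -2.00384801e-02]), 'qvel': array([-6.44916551e-04,  1.21903617e-03,  5.22904143e-04,  2.63096502e-03,
        4.49854457e-05,  8.86236025e-05]), 'joint_torque': array([-2.53773600e-03, -4.15294647e+01, -2.34378272e+01, -1.95747180e-04,
        2.05810511e-04, -9.30622299e-07]), 'position': array([ 0.2427432 , -0.52127945,  0.23937533]), 'tcp_rot': array([8.73504277e-05, 9.76349441e-01, 2.16198430e-01, 2.14615123e-05]), 'contact_force': array([-0.53173613, -0.07754007, -0.24113196]), 'ft_torque': array([0.031647  , 0.01713101, 0.02431095]), 'gripper_force': 0.0, 'grip_width': 1.0015234392326773}
```

View pics/top0.png

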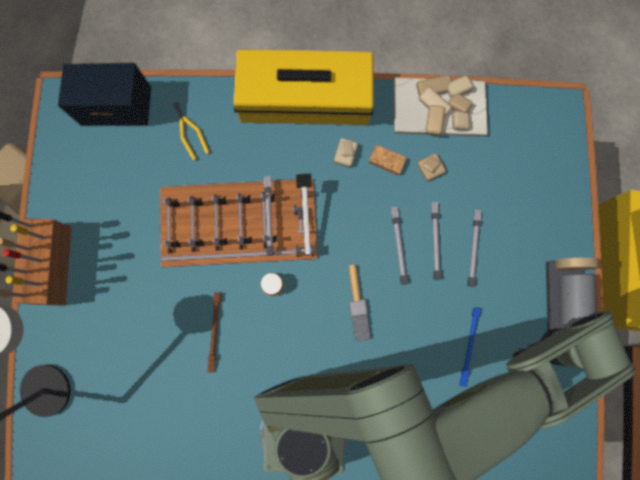

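View pics/side0.png

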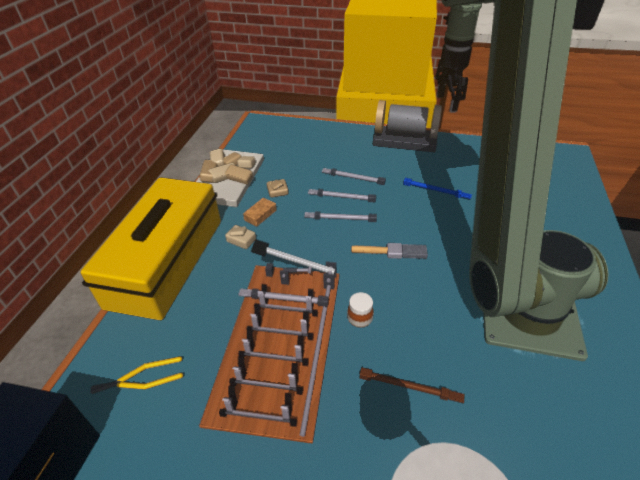

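Candidates in the top view: steel chisels at (399,245), (436,241) and (475,248). Look-alikes are the blue bar at (470,345) and the brown bar at (214,330). The stored one is in clip 1 at (268,217). I choose the three steel ones on the right and check them in one close crop.

```bash
cat >> h.py <<'E'
def chisels(show=True):
    """axis fits of chisels from both views: list of (cam, origin xy, yaw, ends, zmed, rgb)"""
    out=[]
    for n in ["top","side"]:
        c=arm.camera(n)
        for q in ["chisel_1","stored_1"]:
            ms=arm.mark_of(c,q)
            for r in arm.masks_of(c,q):
                if r["conf"]<.35: continue
                v,u=np.nonzero(r["region"]);d=c["depth"][v,u];ok=d>0
                if ok.sum()<30: continue
                W=world(c,u[ok],v[ok],d[ok]);rgb=c["image"][v,u].mean(0).round()
                z=np.median(W[:,2]);za=.009 if z<.03 else .047
                P=np.array([onplane(c,a,b,za+.004) for a,b in zip(u,v)])[:,:2]
                m=np.median(P,0);e=np.linalg.svd(P-m,full_matrices=False)[2][0];e=e if e[0]>0 else -e
                s=(P-m)@e; lo,hi=np.percentile(s,[.5,99.5])
                near=min((np.linalg.norm(k["centre"][:2]-m),*k["centre"]) for k in ms) if ms else None
                out.append((n,q,r["conf"],m,np.arctan2(e[1],e[0]),m+lo*e,m+hi*e,z,rgb))
                if show: print(n,q,round(r["conf"],2),"mid",m.round(4),"mean",P.mean(0).round(4),"yaw",round(float(np.arctan2(e[1],e[0])),3),"lo",(m+lo*e).round(3),"hi",(m+hi*e).round(3),"z med/p90",W[:,2].round(3)[np.argsort(W[:,2])[[len(W)//2,int(.9*len(W))]]],rgb,"mark",np.round(near,3) if near else None)
    return out
E
python3 - <<'E'
from h import *
chisels()
S=[]
for n in ["top","side"]:
    c=arm.camera(n)
    if n=="top": save(c,"crop1.png",(370,180,530,300),5)
    for r in arm.mark_of(c,"seat_1"): S.append(r["centre"])
S=np.array(S);k=np.round((S[:,1]-.106)/.0635);A=np.polyfit(k,S,1);print(k,A,np.arctan2(-A[0,0],A[0,1]))
E
```

```text
top chisel_1 0.9 mid [ 0.5187 -0.3427] mean [ 0.5145 -0.3429] yaw 0.023 lo [ 0.407 -0.345] hi [ 0.616 -0.34 ] z med/p90 [0.014 0.019] [124. 127. 133.] mark [ 0.019  0.5   -0.344  0.009]
top chisel_1 0.79 mid [0.2472 0.24  ] mean [0.2495 0.2403] yaw -0.058 lo [0.152 0.246] hi [0.357 0.234] z med/p90 [0.014 0.019] [93. 68. 52.] mark [0.02  0.268 0.238 0.006]
top chisel_1 0.72 mid [ 0.2206 -0.432 ] mean [ 0.2233 -0.4319] yaw -0.187 lo [ 0.127 -0.414] hi [ 0.331 -0.453] z med/p90 [0.014 0.02 ] [ 38.  72. 132.] mark [ 0.018  0.237 -0.437  0.009]
top chisel_1 0.68 mid [ 0.4817 -0.4487] mean [ 0.4889 -0.4485] yaw -0.111 lo [ 0.392 -0.439] hi [ 0.597 -0.462] z med/p90 [0.015 0.02 ] [128. 128. 133.] mark [ 0.004  0.48  -0.452  0.013]
top chisel_1 0.59 mid [ 0.4963 -0.2441] mean [ 0.4944 -0.2444] yaw 0.121 lo [ 0.392 -0.257] hi [ 0.599 -0.232] z med/p90 [0.015 0.02 ] [130. 130. 136.] mark [ 0.009  0.487 -0.244  0.007]
top chisel_1 0.52 mid [0.5992 0.0073] mean [0.5898 0.0087] yaw 0.063 lo [ 0.47  -0.001] hi [0.674 0.012] z med/p90 [0.089 0.109] [140. 136. 131.] mark [ 0.275  0.487 -0.244  0.00
[... 717 characters left out ...]
.006]
side chisel_1 0.76 mid [ 0.2162 -0.4279] mean [ 0.2227 -0.4275] yaw -0.188 lo [ 0.129 -0.411] hi [ 0.328 -0.449] z med/p90 [0.013 0.019] [ 23.  54. 121.] mark [ 0.025  0.24  -0.432  0.006]
side chisel_1 0.59 mid [ 0.476  -0.4441] mean [ 0.4846 -0.444 ] yaw -0.104 lo [ 0.389 -0.435] hi [ 0.591 -0.456] z med/p90 [0.014 0.018] [115. 115. 123.] mark [ 0.008  0.484 -0.445  0.008]
side stored_1 0.67 mid [0.5622 0.1081] mean [0.5595 0.108 ] yaw 0.073 lo [0.457 0.1  ] hi [0.663 0.115] z med/p90 [0.052 0.057] [121. 112. 117.] mark [0.011 0.553 0.104 0.044]
[ 4. -0.  3.  2.  1.  0.  3.  2.  4.  1.] [[-4.5900e-03  6.4015e-02  5.0000e-05]
 [ 5.5489e-01  1.0402e-01  4.7380e-02]] 0.07157944524039778
```

View pics/crop1.png

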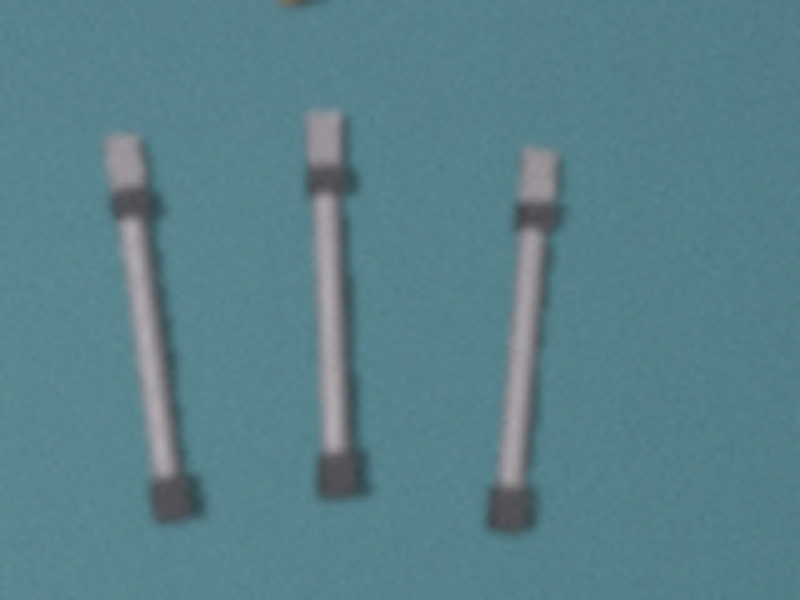

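The crop shows three grey steel chisels with their blades pointing up (away from the robot) and dark heads at the bottom. They match the description, and the blue and brown bars are excluded. Next I work out the first reach, to the chisel nearest the rack.

```bash
cat >> h.py <<'E'
def pose():
    s=arm.state();w,x,y,z=s["tcp_rot"]
    X=np.array([1-2*(y*y+z*z),2*(x*y+w*z)]);return s,np.array(s["position"]),np.arctan2(X[1],X[0])
def go(xyz,yaw):
    s,p,psi=pose();d=np.array(xyz)-p;c,q=np.cos(psi),np.sin(psi)
    t=(psi-yaw+np.pi/2)%np.pi-np.pi/2
    print("t",round(s["time"],2),"pos",p.round(4),"psi",round(psi,3),"q6",round(s["joint_positions"][5],2),"F",np.round(s["contact_force"],1),"grip",round(s["grip_width"],3),round(s["gripper_force"],1))
    print("ROW",np.round([ (d[0]*c+d[1]*q)/.5,(d[0]*q-d[1]*c)/.5,-d[2]/.5,t/.7854],4))
E
python3 -c "
from h import *
go([.4845,-.2435,.12],.124)"
```

```text
t 1.4 pos [ 0.2427 -0.5213  0.2393] psi 0.436 q6 -0.02 F [ 0.2 -0.3  0.1] grip 0.998 0.0
ROW [ 0.6729 -0.2995  0.2387  0.397 ]
```

Emit:
{"op": "servo_tool", "data": {"steps": [[[0.6, 0.1, -0.045, 0.03, 0.06], [0.6, 0.2, -0.09, 0.06, 0.12], [0.6, 0.3, -0.135, 0.1, 0.18], [0.6, 0.4, -0.18, 0.14, 0.24], [0.6, 0.5, -0.22, 0.18, 0.3], [0.6, 0.6, -0.265, 0.22, 0.36], [0.6, 0.673, -0.2995, 0.2387, 0.397], [0.6, 0.673, -0.2995, 0.2387, 0.397], [0.6, 0.673, -0.2995, 0.2387, 0.397]]]}}

```text
time: 2.52
position: [0.4845, -0.2438, 0.1201]
tcp_rot: [0.0, 0.998, 0.062, -0.0]
contact_force: [-0.7, 0.5, -0.3]
grip_width: 0.603
gripper_force: 0.0
```

```bash
python3 - <<'E'
from h import *
c=arm.camera("side");save(c,"s1.png",(240,100,480,280),3)
chisels()
go([.4845,-.2435,.012],.124)
E
```

```text
top chisel_1 0.97 mid [0.2396 0.2402] mean [0.2458 0.2406] yaw -0.056 lo [0.151 0.245] hi [0.357 0.234] z med/p90 [0.013 0.019] [95. 73. 58.] mark [ 0.642  0.504 -0.345  0.008]
top chisel_1 0.87 mid [ 0.4953 -0.4492] mean [ 0.4964 -0.4493] yaw -0.111 lo [ 0.392 -0.438] hi [ 0.599 -0.461] z med/p90 [0.014 0.02 ] [109. 110. 115.] mark [ 0.016  0.479 -0.449  0.01 ]
top chisel_1 0.85 mid [ 0.2206 -0.432 ] mean [ 0.2244 -0.4323] yaw -0.188 lo [ 0.127 -0.414] hi [ 0.331 -0.453] z med/p90 [0.014 0.02 ] [ 40.  74. 135.] mark [ 0.259  0.479 -0.449  0.01 ]
top chisel_1 0.63 mid [ 0.5803 -0.2332] mean [ 0.5802 -0.2329] yaw 0.032 lo [ 0.558 -0.234] hi [ 0.597 -0.233] z med/p90 [0.013 0.018] [137. 135. 140.] mark [ 0.136  0.504 -0.345  0.008]
top chisel_1 0.36 mid [ 0.4849 -0.3414] mean [ 0.4843 -0.3426] yaw -0.082 lo [ 0.471 -0.34 ] hi [ 0.496 -0.342] z med/p90 [0.014 0.428] [116. 117. 119.] mark [ 0.02   0.504 -0.345  0.008]
top stored_1 0.75 mid [0.5624 0.1034] mean [0.5618 0.1036] yaw 0.077 lo [0.458 0.095] hi [0.665 0.111] z med/p90 [0.052 0.057] [132. 124. 126.] mark [0.009 0.554 0.106 0.04
[... 728 characters left out ...]
 0.014  0.242 -0.433  0.006]
side chisel_1 0.6 mid [ 0.4531 -0.4428] mean [ 0.468 -0.442] yaw -0.105 lo [ 0.388 -0.436] hi [ 0.591 -0.457] z med/p90 [0.014 0.019] [ 96.  97. 104.] mark [ 0.031  0.484 -0.444  0.01 ]
side chisel_1 0.55 mid [0.2528 0.2453] mean [0.2524 0.2452] yaw -0.052 lo [0.151 0.251] hi [0.358 0.24 ] z med/p90 [0.014 0.018] [81. 51. 37.] mark [0.011 0.263 0.246 0.012]
side stored_1 0.81 mid [0.5567 0.1075] mean [0.5559 0.1071] yaw 0.078 lo [0.455 0.099] hi [0.664 0.116] z med/p90 [0.052 0.057] [124. 112. 116.] mark [0.004 0.556 0.104 0.045]
t 3.08 pos [ 0.4845 -0.2437  0.12  ] psi 0.124 q6 0.96 F [0.1 0.7 0.8] grip 0.598 0.0
ROW [ 1.000e-04 -3.000e-04  2.161e-01 -4.000e-04]
```

View pics/s1.png

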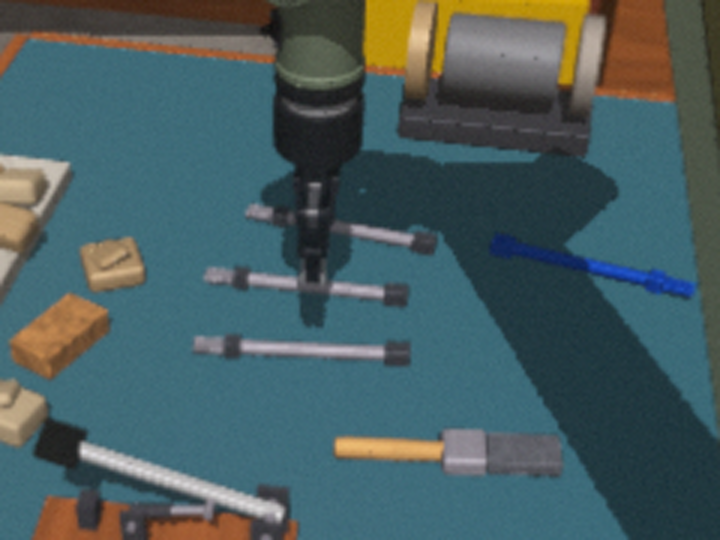

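The picture shows the gripper hanging above the row with open jaws, shifted up-image by its height, and the nearest chisel undisturbed at crop pixel (300,348). I descend and close.

Emit:
{"op": "servo_tool", "data": {"steps": [[[0.6, 0, 0, 0.07, 0], [0.6, 0, 0, 0.14, 0], [0.6, 0, 0, 0.19, 0], [0.6, 0, 0, 0.217, 0], [0.6, 0, 0, 0.217, 0], [0, 0, 0, 0.217, 0], [0, 0, 0, 0.217, 0], [0, 0, 0, 0.217, 0], [0, 0, 0, 0.217, 0], [0, 0, 0, 0.217, 0]]]}}

```text
time: 4.32
position: [0.4853, -0.2439, 0.0127]
tcp_rot: [0.001, 0.998, 0.062, 0.001]
contact_force: [-0.4, 0.6, 6.0]
grip_width: 0.135
gripper_force: 58.7
```

Emit:
{"op": "servo_tool", "data": {"steps": [[[0, 0, 0, -0.06, 0], [0, 0, 0, -0.12, 0], [0, 0, 0, -0.2, 0], [0, 0, 0, -0.28, 0], [0, 0, 0, -0.36, 0], [0, 0, 0, -0.36, 0], [0, 0, 0, -0.36, 0]]]}}

```text
time: 5.2
position: [0.4836, -0.2429, 0.1901]
tcp_rot: [-0.001, 0.998, 0.062, -0.001]
contact_force: [-1.3, -0.2, -2.3]
grip_width: 0.133
gripper_force: 59.0
```

```bash
python3 -c "
from h import *
go([.5365,.360,.19],.073)"
```

```text
t 5.2 pos [ 0.4836 -0.2429  0.1901] psi 0.124 q6 0.96 F [-1.3 -0.2 -2.3] grip 0.133 59.0
ROW [ 2.5420e-01 -1.1835e+00  2.0000e-04  6.4900e-02]
```

Emit:
{"op": "servo_tool", "data": {"steps": [[[0, 0.01, -0.05, 0, 0.005], [0, 0.03, -0.14, 0, 0.01], [0, 0.05, -0.24, 0, 0.02], [0, 0.07, -0.34, 0, 0.03], [0, 0.09, -0.44, 0, 0.04], [0, 0.11, -0.54, 0, 0.05], [0, 0.14, -0.64, 0, 0.06], [0, 0.16, -0.74, 0, 0.065], [0, 0.18, -0.84, 0, 0.065], [0, 0.2, -0.92, 0, 0.065], [0, 0.215, -0.98, 0, 0.065], [0, 0.215, -1.0, 0, 0.065]]]}}

```text
time: 6.7
position: [0.5284, 0.2671, 0.1888]
tcp_rot: [0.001, 0.999, 0.037, -0.002]
contact_force: [-0.3, -0.1, -1.7]
grip_width: 0.131
gripper_force: 59.0
```

```bash
python3 -c "
from h import *
go([.5365,.360,.15],.073)"
```

```text
t 6.7 pos [0.5284 0.2671 0.1888] psi 0.075 q6 1.94 F [-0.3 -0.1 -1.7] grip 0.131 59.0
ROW [ 0.0301 -0.184   0.0776  0.0024]
```

Emit:
{"op": "servo_tool", "data": {"steps": [[[0, 0.01, -0.06, 0, 0], [0, 0.02, -0.12, 0.03, 0], [0, 0.03, -0.17, 0.06, 0], [0, 0.03, -0.184, 0.08, 0], [0, 0.03, -0.184, 0.08, 0], [0, 0.03, -0.184, 0.08, 0]]]}}

```text
time: 7.45
position: [0.5378, 0.3579, 0.1518]
tcp_rot: [0.0, 0.999, 0.036, 0.0]
contact_force: [0.6, 0.7, -2.0]
grip_width: 0.131
gripper_force: 59.1
```

```bash
python3 - <<'E'
from h import *
for n,b in [("top",(150,150,330,290)),("side",(180,220,360,460))]:
    c=arm.camera(n);save(c,"a_"+n+".png",b,2.5 if n=="side" else 4)
    for q in ["seat_1","chisel_1"]:
        for r in arm.mark_of(c,q): 
            if r["centre"][1]>.08: print(n,q,np.round(r["centre"],4),round(r["conf"],2))
go([.5365,.36,.075],.073)
E
```

```text
top seat_1 [0.5426 0.294  0.0466] 0.9
top seat_1 [0.5575 0.1067 0.0462] 0.88
top seat_1 [0.5469 0.1673 0.0484] 0.81
top seat_1 [0.5452 0.2302 0.0483] 0.69
top seat_1 [0.5377 0.3615 0.0493] 0.62
side seat_1 [0.5361 0.3578 0.0428] 0.78
side seat_1 [0.55   0.1624 0.047 ] 0.75
side seat_1 [0.5534 0.1035 0.0431] 0.63
side seat_1 [0.546  0.2327 0.0515] 0.62
side seat_1 [0.542  0.2958 0.0471] 0.57
side chisel_1 [0.5414 0.3524 0.1512] 0.72
t 7.75 pos [0.5379 0.3585 0.152 ] psi 0.072 q6 2.07 F [-0.1 -0.3 -2.6] grip 0.142 41.0
ROW [-0.0025 -0.0032  0.1539 -0.0007]
```

View pics/a_side.png

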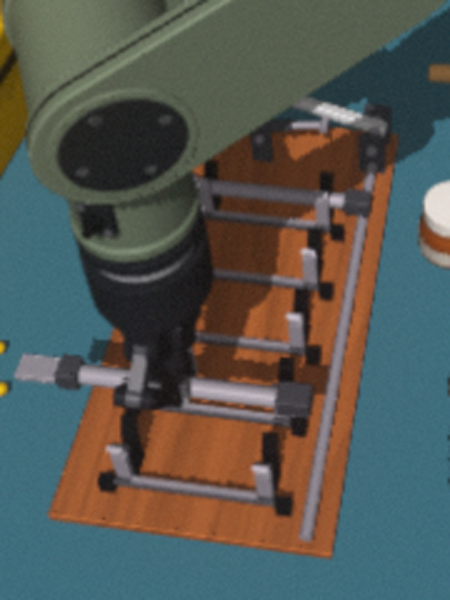

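The side view shows the chisel level in the jaws, head at crop (295,400) and blade at (35,368), above clip 5. The grip force reads 41, so the grip is slackening. I hold for a moment and measure how the chisel sits.

Emit:
{"op": "servo_tool", "data": {"steps": [[[0, 0, 0, 0, 0], [0, 0, 0, 0, 0], [0, 0, 0, 0, 0], [0, 0, 0, 0, 0]]]}}

```text
time: 8.25
position: [0.5376, 0.3589, 0.1514]
tcp_rot: [0.0, 0.999, 0.037, 0.0]
contact_force: [-0.5, 0.2, -2.4]
grip_width: 0.135
gripper_force: 60.8
```

```bash
cat >> h.py <<'E'
def held():
    """3D line of the held chisel from the side/top depth in its mask"""
    for n in ["side","top"]:
        c=arm.camera(n);s,p,psi=pose()
        for r in arm.masks_of(c,"chisel_1"):
            v,u=np.nonzero(r["region"]);d=c["depth"][v,u];ok=d>0;W=world(c,u[ok],v[ok],d[ok])
            rel=W-p;a=rel[:,:2]@[np.cos(psi),np.sin(psi)];b=rel[:,:2]@[-np.sin(psi),np.cos(psi)]
            m=(abs(rel[:,2])<.05)&(abs(b)<.03)&(abs(a)<.14)
            if m.sum()<60: continue
            pb=np.polyfit(a[m],b[m],1);pz=np.polyfit(a[m],rel[m,2],1)
            print("HELD",n,round(r["conf"],2),"a lo/hi (ideal -.094,.116)",np.percentile(a[m],[1,99]).round(3),"lat off/slope",pb[::-1].round(4),"z rel/slope",pz[::-1].round(4))
E
python3 - <<'E'
from h import *
held()
go([.5365,.36,.075],.073)
E
```

```text
HELD side 0.87 a lo/hi (ideal -.094,.116) [-0.095  0.112] lat off/slope [ 0.0033 -0.0026] z rel/slope [ 0.001  -0.0107]
HELD top 0.59 a lo/hi (ideal -.094,.116) [0.045 0.114] lat off/slope [-0.0075  0.0612] z rel/slope [ 0.0044 -0.0571]
t 8.45 pos [0.5376 0.3589 0.1514] psi 0.073 q6 2.07 F [-0.5 -0.7 -2.3] grip 0.133 60.8
ROW [-0.0021 -0.0025  0.1528 -0.    ]
```

Held level and centred, with the grip recovered. I go down into the funnel.

Emit:
{"op": "servo_tool", "data": {"steps": [[[0, -0.002, -0.0025, 0.05, 0], [0, -0.002, -0.0025, 0.1, 0], [0, -0.002, -0.0025, 0.14, 0], [0, -0.002, -0.0025, 0.16, 0], [0, -0.002, -0.0025, 0.172, 0], [0, -0.002, -0.0025, 0.178, 0], [0, -0.002, -0.0025, 0.178, 0]]]}}

```text
time: 9.32
position: [0.5374, 0.3582, 0.0634]
tcp_rot: [0.001, 0.999, 0.037, 0.001]
contact_force: [0.2, -6.0, 0.7]
grip_width: 0.134
gripper_force: 61.3
```

Emit:
{"op": "servo_tool", "data": {"steps": [[[0, 0, 0, 0.006, 0], [0, 0, 0, 0.012, 0], [0, 0, 0, 0.018, 0], [0, 0, 0, 0.022, 0], [0, 0, 0, 0.026, 0], [0, 0, 0, 0.026, 0], [0, 0, 0, 0.026, 0]]]}}

```text
time: 10.2
position: [0.5367, 0.3606, 0.0506]
tcp_rot: [-0.001, 0.999, 0.037, 0.0]
contact_force: [-2.1, -0.7, 4.7]
grip_width: 0.134
gripper_force: 61.9
```

```bash
python3 - <<'E'
from h import *
held()
go([.5365,.36,.048],.073)
E
```

```text
HELD side 0.67 a lo/hi (ideal -.094,.116) [-0.095  0.113] lat off/slope [0.0018 0.0068] z rel/slope [-0.0006 -0.0203]
HELD top 0.47 a lo/hi (ideal -.094,.116) [0.049 0.114] lat off/slope [-0.0075  0.0663] z rel/slope [ 0.0112 -0.1326]
t 10.4 pos [0.5367 0.3606 0.0506] psi 0.073 q6 2.07 F [-1.9 -0.7  5.8] grip 0.132 61.9
ROW [-0.0005  0.0012  0.0052 -0.    ]
```

Emit:
{"op": "servo_tool", "data": {"steps": [[[0, 0, 0, 0.004, 0], [0, 0, 0, 0.008, 0], [0, 0, 0, 0.008, 0], [0, 0, 0, 0.008, 0]]]}}

```text
time: 10.9
position: [0.5367, 0.3607, 0.0503]
tcp_rot: [-0.001, 0.999, 0.037, 0.001]
contact_force: [-7.7, -4.7, 24.4]
grip_width: 0.134
gripper_force: 63.9
```

Emit:
{"op": "servo_tool", "data": {"steps": [[[0.4, 0, 0, -0.008, 0], [0.4, 0, 0, -0.008, 0], [0.4, 0, 0, -0.008, 0], [0.4, 0, 0, -0.008, 0], [0.4, 0, 0, -0.06, 0], [0.4, 0, 0, -0.12, 0], [0.4, 0, 0, -0.2, 0], [0.4, 0, 0, -0.28, 0], [0.4, 0, 0, -0.28, 0]]]}}

```text
time: 12.02
position: [0.5383, 0.3611, 0.189]
tcp_rot: [-0.002, 0.999, 0.036, 0.003]
contact_force: [0.1, -0.0, 0.3]
grip_width: 0.4
gripper_force: 0.0
```

```bash
python3 - <<'E'
from h import *
go([.4988,-.3416,.19],.026)
E
```

```text
t 12.03 pos [0.5383 0.3611 0.189 ] psi 0.073 q6 2.07 F [ 0.1 -0.   0.3] grip 0.4 0.0
ROW [-0.1811  1.3959 -0.002   0.0597]
```

Bottomed on the floor of clip 5. Back for the next chisel, stopping short so I can look.

Emit:
{"op": "servo_tool", "data": {"steps": [[[0.6, -0.01, 0.06, 0, 0], [0.6, -0.03, 0.16, 0, 0.01], [0.6, -0.05, 0.26, 0, 0.02], [0.6, -0.06, 0.36, 0, 0.02], [0.6, -0.08, 0.47, 0, 0.03], [0.6, -0.09, 0.58, 0, 0.04], [0.6, -0.1, 0.68, 0, 0.05], [0.6, -0.12, 0.78, 0, 0.06], [0.6, -0.13, 0.88, 0, 0.06], [0.6, -0.14, 0.96, 0, 0.06], [0.6, -0.15, 0.98, 0, 0.06], [0.6, -0.15, 0.98, 0, 0.06]]]}}

```text
time: 13.52
position: [0.4967, -0.134, 0.1845]
tcp_rot: [-0.001, 1.0, 0.012, -0.001]
contact_force: [0.5, 0.0, 0.4]
grip_width: 0.6
gripper_force: 0.0
```

```bash
python3 - <<'E'
from h import *
chisels()
go([.4988,-.3416,.12],.026)
E
```

```text
top chisel_1 0.81 mid [ 0.4953 -0.449 ] mean [ 0.4937 -0.4489] yaw -0.109 lo [ 0.392 -0.438] hi [ 0.597 -0.46 ] z med/p90 [0.015 0.02 ] [81. 83. 87.] mark [ 0.013  0.482 -0.448  0.012]
top chisel_1 0.65 mid [ 0.5202 -0.3426] mean [ 0.5144 -0.3428] yaw 0.025 lo [ 0.41  -0.345] hi [ 0.613 -0.34 ] z med/p90 [0.015 0.02 ] [117. 117. 121.] mark [ 0.022  0.498 -0.343  0.008]
top chisel_1 0.63 mid [ 0.2179 -0.432 ] mean [ 0.2225 -0.4318] yaw -0.186 lo [ 0.127 -0.415] hi [ 0.33  -0.453] z med/p90 [0.014 0.02 ] [ 39.  71. 126.] mark [ 0.021  0.239 -0.435  0.009]
top chisel_1 0.61 mid [0.2579 0.2397] mean [0.255  0.2397] yaw -0.055 lo [0.154 0.245] hi [0.357 0.234] z med/p90 [0.014 0.018] [97. 69. 51.] mark [0.014 0.272 0.24  0.006]
top chisel_1 0.57 mid [0.5331 0.3597] mean [0.5408 0.3594] yaw 0.073 lo [0.443 0.353] hi [0.649 0.368] z med/p90 [0.051 0.057] [130. 123. 125.] mark [0.006 0.538 0.362 0.043]
top stored_1 0.89 mid [0.5597 0.1032] mean [0.5627 0.1034] yaw 0.079 lo [0.46  0.095] hi [0.667 0.112] z med/p90 [0.052 0.057] [132. 125. 128.] mark [0.007 0.556 0.109 0.046]
side chisel_1 0.8
[... 498 characters left out ...]
022 0.265 0.245 0.011]
side chisel_1 0.66 mid [ 0.4589 -0.442 ] mean [ 0.46   -0.4417] yaw -0.107 lo [ 0.388 -0.434] hi [ 0.539 -0.451] z med/p90 [0.014 0.018] [63. 65. 70.] mark [ 0.03   0.489 -0.445  0.008]
side chisel_1 0.66 mid [ 0.4983 -0.3397] mean [ 0.5051 -0.3395] yaw 0.027 lo [ 0.406 -0.342] hi [ 0.608 -0.337] z med/p90 [0.014 0.019] [101. 101. 109.] mark [ 0.005  0.501 -0.343  0.006]
side stored_1 0.77 mid [0.557  0.1079] mean [0.5569 0.1077] yaw 0.068 lo [0.458 0.101] hi [0.662 0.115] z med/p90 [0.053 0.057] [123. 114. 120.] mark [0.006 0.555 0.102 0.047]
t 14.03 pos [ 0.4976 -0.1338  0.1855] psi 0.027 q6 1.26 F [-0.7 -0.1 -0.8] grip 0.601 0.0
ROW [-0.0086  0.4156  0.131   0.0007]
```

The first chisel sits at the same height as the stored one, and the others have not moved. On to the second.

Emit:
{"op": "servo_tool", "data": {"steps": [[[0.6, 0, 0.09, 0.03, 0], [0.6, 0, 0.19, 0.06, 0], [0.6, -0.005, 0.29, 0.1, 0], [0.6, -0.008, 0.38, 0.12, 0], [0.6, -0.008, 0.415, 0.131, 0], [0.6, -0.008, 0.415, 0.2, 0], [0.6, -0.008, 0.415, 0.27, 0], [0.6, -0.008, 0.415, 0.32, 0], [0.6, -0.008, 0.415, 0.348, 0], [0.6, -0.008, 0.415, 0.348, 0], [0.6, -0.008, 0.415, 0.348, 0]]]}}

```text
time: 15.4
position: [0.4997, -0.342, 0.0126]
tcp_rot: [0.001, 1.0, 0.013, 0.001]
contact_force: [0.5, 0.1, 1.3]
grip_width: 0.602
gripper_force: 0.0
```

Emit:
{"op": "servo_tool", "data": {"steps": [[[0, 0, 0, 0, 0], [0, 0, 0, 0, 0], [0, 0, 0, 0, 0], [0, 0, 0, 0, 0], [0, 0, 0, 0, 0], [0, 0, 0, -0.06, 0], [0, 0, 0, -0.14, 0], [0, 0, 0, -0.22, 0], [0, 0, 0, -0.3, 0], [0, 0, 0, -0.36, 0], [0, 0, 0, -0.36, 0]]]}}

```text
time: 16.77
position: [0.4996, -0.3423, 0.1932]
tcp_rot: [0.001, 1.0, 0.013, 0.002]
contact_force: [0.3, 0.5, -3.6]
grip_width: 0.131
gripper_force: 58.8
```

```bash
python3 - <<'E'
from h import *
held()
go([.541,.296,.19],.073)
E
```

```text
HELD side 0.73 a lo/hi (ideal -.094,.116) [-0.092  0.113] lat off/slope [ 0.0046 -0.0046] z rel/slope [ 0.002  -0.0057]
HELD top 0.52 a lo/hi (ideal -.094,.116) [-0.011  0.116] lat off/slope [ 0.0006 -0.0048] z rel/slope [ 0.007  -0.0619]
t 16.98 pos [ 0.4978 -0.3409  0.1891] psi 0.026 q6 0.93 F [-0.1  0.4 -2.9] grip 0.135 58.8
ROW [ 0.1192 -1.2712 -0.0017 -0.06  ]
```

Emit:
{"op": "servo_tool", "data": {"steps": [[[0, 0.01, -0.06, 0, 0], [0, 0.02, -0.16, 0, -0.01], [0, 0.03, -0.26, 0, -0.02], [0, 0.04, -0.36, 0, -0.03], [0, 0.05, -0.46, 0, -0.04], [0, 0.06, -0.56, 0, -0.05], [0, 0.07, -0.66, 0, -0.06], [0, 0.08, -0.76, 0, -0.06], [0, 0.09, -0.86, 0, -0.06], [0, 0.1, -0.94, 0, -0.06], [0, 0.1, -0.98, 0, -0.06], [0, 0.1, -0.98, 0, -0.06]]]}}

```text
time: 18.48
position: [0.5355, 0.15, 0.1902]
tcp_rot: [0.001, 0.999, 0.037, -0.001]
contact_force: [0.3, -0.5, -3.1]
grip_width: 0.134
gripper_force: 59.0
```

```bash
python3 - <<'E'
from h import *
go([.541,.296,.12],.073)
E
```

```text
t 18.48 pos [0.5355 0.15   0.1902] psi 0.075 q6 1.75 F [ 0.3 -0.5 -3.1] grip 0.134 59.0
ROW [ 0.0328 -0.2904  0.1404  0.0025]
```

Emit:
{"op": "servo_tool", "data": {"steps": [[[0, 0.01, -0.07, 0, 0.002], [0, 0.02, -0.15, 0.0, 0.002], [0, 0.03, -0.23, 0.03, 0.002], [0, 0.033, -0.28, 0.07, 0.002], [0, 0.033, -0.29, 0.11, 0.002], [0, 0.033, -0.29, 0.14, 0.002], [0, 0.033, -0.29, 0.14, 0.002], [0, 0.033, -0.29, 0.14, 0.002]]]}}

```text
time: 19.48
position: [0.5426, 0.2947, 0.122]
tcp_rot: [-0.0, 0.999, 0.035, 0.0]
contact_force: [0.4, 0.6, -3.0]
grip_width: 0.131
gripper_force: 59.2
```

```bash
python3 - <<'E'
from h import *
held()
go([.541,.2965,.05],.073)
E
```

```text
HELD side 0.89 a lo/hi (ideal -.094,.116) [-0.095  0.113] lat off/slope [ 0.0038 -0.0021] z rel/slope [ 0.0005 -0.0094]
HELD top 0.69 a lo/hi (ideal -.094,.116) [0.071 0.117] lat off/slope [-0.0226  0.1995] z rel/slope [ 0.0064 -0.076 ]
t 19.68 pos [0.5425 0.2952 0.1223] psi 0.071 q6 1.98 F [-0.4  0.5 -2.8] grip 0.128 59.2
ROW [-0.0028 -0.0029  0.1446 -0.0026]
```

Emit:
{"op": "servo_tool", "data": {"steps": [[[0, -0.002, -0.002, 0.04, -0.002], [0, -0.002, -0.002, 0.08, -0.002], [0, -0.002, -0.002, 0.1, -0.002], [0, -0.002, -0.002, 0.115, -0.002], [0, -0.002, -0.002, 0.123, -0.002], [0, -0.002, -0.002, 0.13, -0.002], [0, -0.002, -0.002, 0.137, -0.002], [0, -0.002, -0.002, 0.143, -0.002], [0, -0.002, -0.002, 0.148, -0.002], [0, -0.002, -0.002, 0.151, -0.002], [0, -0.002, -0.002, 0.151, -0.002], [0, -0.002, -0.002, 0.151, -0.002]]]}}

```text
time: 21.18
position: [0.5413, 0.2968, 0.0502]
tcp_rot: [-0.001, 0.999, 0.037, 0.001]
contact_force: [-6.7, -4.4, 21.6]
grip_width: 0.13
gripper_force: 61.7
```

Home at the same height as before. Release, rise and go back.

Emit:
{"op": "servo_tool", "data": {"steps": [[[0.4, 0, 0, -0.005, 0], [0.4, 0, 0, -0.005, 0], [0.4, 0, 0, -0.005, 0], [0.4, 0, 0, -0.005, 0], [0.4, 0, 0, -0.06, 0], [0.4, 0, 0, -0.12, 0], [0.4, 0, 0, -0.2, 0], [0.4, 0, 0, -0.28, 0], [0.4, 0, 0, -0.28, 0]]]}}

```text
time: 22.3
position: [0.5427, 0.2971, 0.1894]
tcp_rot: [-0.002, 0.999, 0.036, 0.003]
contact_force: [0.1, -0.5, -0.2]
grip_width: 0.4
gripper_force: 0.0
```

Emit:
{"op": "servo_tool", "data": {"steps": [[[0.6, -0.01, 0.06, 0, 0], [0.6, -0.03, 0.16, 0, 0.01], [0.6, -0.05, 0.26, 0, 0.03], [0.6, -0.06, 0.36, 0, 0.05], [0.6, -0.08, 0.47, 0, 0.08], [0.6, -0.09, 0.58, 0, 0.11], [0.6, -0.11, 0.68, 0, 0.14], [0.6, -0.13, 0.78, 0, 0.17], [0.6, -0.15, 0.88, 0, 0.2], [0.6, -0.17, 0.96, 0, 0.22], [0.6, -0.18, 0.98, 0, 0.23], [0.6, -0.18, 0.98, 0, 0.23]]]}}

```text
time: 23.8
position: [0.4863, -0.1988, 0.185]
tcp_rot: [-0.001, 0.999, -0.054, -0.001]
contact_force: [0.2, 0.5, 0.9]
grip_width: 0.6
gripper_force: 0.0
```

```bash
python3 - <<'E'
from h import *
chisels()
go([.481,-.4468,.12],-.108)
E
```

```text
top chisel_1 0.84 mid [ 0.4979 -0.4498] mean [ 0.4978 -0.4498] yaw -0.107 lo [ 0.395 -0.439] hi [ 0.597 -0.46 ] z med/p90 [0.015 0.02 ] [ 99. 100. 104.] mark [ 0.017  0.481 -0.45   0.009]
top chisel_1 0.8 mid [0.5396 0.2941] mean [0.5434 0.2938] yaw 0.075 lo [0.448 0.287] hi [0.653 0.303] z med/p90 [0.052 0.057] [124. 117. 120.] mark [0.002 0.542 0.295 0.046]
top chisel_1 0.72 mid [ 0.2232 -0.432 ] mean [ 0.2266 -0.4325] yaw -0.189 lo [ 0.128 -0.414] hi [ 0.331 -0.453] z med/p90 [0.015 0.02 ] [ 37.  69. 127.] mark [ 0.017  0.239 -0.438  0.007]
top chisel_1 0.64 mid [0.5478 0.1807] mean [0.5484 0.18  ] yaw -1.465 lo [0.525 0.395] hi [ 0.569 -0.016] z med/p90 [0.011 0.052] [144. 102.  75.] mark [0.115 0.542 0.295 0.046]
top chisel_1 0.62 mid [0.2461 0.24  ] mean [0.2496 0.2403] yaw -0.056 lo [0.152 0.245] hi [0.357 0.234] z med/p90 [0.014 0.019] [97. 71. 54.] mark [0.025 0.271 0.242 0.01 ]
top stored_1 0.86 mid [0.5678 0.1034] mean [0.5661 0.1037] yaw 0.079 lo [0.459 0.095] hi [0.667 0.111] z med/p90 [0.052 0.057] [130. 124. 127.] mark [0.015 0.554 0.109 0.046]
top stored_1 0.66 mid [ 
[... 659 characters left out ...]
 [0.01  0.539 0.356 0.048]
side chisel_1 0.59 mid [ 0.4568 -0.4424] mean [ 0.4646 -0.4418] yaw -0.11 lo [ 0.387 -0.435] hi [ 0.593 -0.457] z med/p90 [0.013 0.019] [89. 89. 96.] mark [ 0.026  0.482 -0.442  0.009]
side chisel_1 0.56 mid [ 0.2136 -0.4284] mean [ 0.2247 -0.4278] yaw -0.182 lo [ 0.128 -0.413] hi [ 0.331 -0.45 ] z med/p90 [0.013 0.018] [ 23.  52. 114.] mark [ 0.027  0.24  -0.434  0.008]
side stored_1 0.58 mid [0.5609 0.1079] mean [0.5592 0.1079] yaw 0.074 lo [0.458 0.1  ] hi [0.663 0.116] z med/p90 [0.052 0.057] [124. 115. 121.] mark [0.009 0.552 0.107 0.043]
t 24.3 pos [ 0.4871 -0.1987  0.186 ] psi -0.107 q6 1.27 F [-0.2 -0.8  0.7] grip 0.603 0.0
ROW [0.0409 0.4947 0.132  0.0013]
```

Emit:
{"op": "servo_tool", "data": {"steps": [[[0.6, 0.01, 0.09, 0.03, 0], [0.6, 0.02, 0.19, 0.06, 0], [0.6, 0.03, 0.29, 0.1, 0], [0.6, 0.035, 0.39, 0.12, 0], [0.6, 0.04, 0.47, 0.131, 0], [0.6, 0.041, 0.4945, 0.15, 0], [0.6, 0.041, 0.4945, 0.22, 0], [0.6, 0.041, 0.4945, 0.28, 0], [0.6, 0.041, 0.4945, 0.33, 0], [0.6, 0.041, 0.4945, 0.349, 0], [0.6, 0.041, 0.4945, 0.349, 0], [0.6, 0.041, 0.4945, 0.349, 0]]]}}

```text
time: 25.8
position: [0.4815, -0.4474, 0.0127]
tcp_rot: [0.001, 0.999, -0.054, 0.001]
contact_force: [-0.2, -0.5, -0.0]
grip_width: 0.603
gripper_force: 0.0
```

Emit:
{"op": "servo_tool", "data": {"steps": [[[0, 0, 0, 0, 0], [0, 0, 0, 0, 0], [0, 0, 0, 0, 0], [0, 0, 0, 0, 0], [0, 0, 0, 0, 0], [0, 0, 0, -0.06, 0], [0, 0, 0, -0.14, 0], [0, 0, 0, -0.22, 0], [0, 0, 0, -0.3, 0], [0, 0, 0, -0.36, 0], [0, 0, 0, -0.36, 0]]]}}

```text
time: 27.18
position: [0.4815, -0.4478, 0.1933]
tcp_rot: [0.001, 0.999, -0.054, 0.002]
contact_force: [0.4, -0.6, -3.2]
grip_width: 0.135
gripper_force: 58.8
```

```bash
python3 - <<'E'
from h import *
held()
go([.546,.2325,.19],.073)
E
```

```text
HELD side 0.89 a lo/hi (ideal -.094,.116) [-0.092  0.112] lat off/slope [ 0.005  -0.0066] z rel/slope [ 0.0021 -0.0054]
HELD top 0.7 a lo/hi (ideal -.094,.116) [0.04  0.117] lat off/slope [ 0.0034 -0.0322] z rel/slope [ 0.0062 -0.0506]
t 27.38 pos [ 0.4799 -0.4462  0.1889] psi -0.108 q6 0.91 F [-0.2  0.3 -2.6] grip 0.133 58.8
ROW [-0.0145 -1.3638 -0.0023 -0.2301]
```

Emit:
{"op": "servo_tool", "data": {"steps": [[[0, 0, -0.06, 0, 0], [0, 0, -0.16, 0, -0.02], [0, 0, -0.26, 0, -0.05], [0, 0, -0.36, 0, -0.08], [0, 0, -0.46, 0, -0.11], [0, -0.005, -0.56, 0, -0.14], [0, -0.005, -0.66, 0, -0.17], [0, -0.01, -0.76, 0, -0.2], [0, -0.01, -0.86, 0, -0.22], [0, -0.01, -0.95, 0, -0.23], [0, -0.01, -1.0, 0, -0.23], [0, -0.01, -1.0, 0, -0.23]]]}}

```text
time: 28.88
position: [0.5288, 0.052, 0.1899]
tcp_rot: [0.0, 0.999, 0.038, -0.001]
contact_force: [-0.3, -1.2, -1.6]
grip_width: 0.137
gripper_force: 59.0
```

```bash
python3 - <<'E'
from h import *
go([.546,.2325,.12],.073)
E
```

```text
t 28.88 pos [0.5288 0.052  0.1899] psi 0.076 q6 1.57 F [-0.3 -1.2 -1.6] grip 0.137 59.0
ROW [ 0.0616 -0.3573  0.1397  0.0037]
```

Emit:
{"op": "servo_tool", "data": {"steps": [[[0, 0.01, -0.07, 0, 0.003], [0, 0.03, -0.16, 0.0, 0.003], [0, 0.045, -0.25, 0.0, 0.003], [0, 0.06, -0.32, 0.04, 0.003], [0, 0.06, -0.357, 0.08, 0.003], [0, 0.06, -0.357, 0.12, 0.003], [0, 0.06, -0.357, 0.14, 0.003], [0, 0.06, -0.357, 0.14, 0.003], [0, 0.06, -0.357, 0.14, 0.003]]]}}

```text
time: 30.0
position: [0.5471, 0.2303, 0.1221]
tcp_rot: [-0.0, 0.999, 0.035, 0.001]
contact_force: [0.3, 0.6, -2.8]
grip_width: 0.131
gripper_force: 59.2
```

```bash
python3 - <<'E'
from h import *
held()
go([.546,.2327,.05],.073)
E
```

```text
HELD side 0.96 a lo/hi (ideal -.094,.116) [-0.093  0.116] lat off/slope [0.0037 0.0041] z rel/slope [ 0.0011 -0.0211]
t 30.2 pos [0.5469 0.2307 0.1222] psi 0.07 q6 1.88 F [ 0.2 -0.3 -3.4] grip 0.13 59.2
ROW [-0.0014 -0.0041  0.1444 -0.0034]
```

Emit:
{"op": "servo_tool", "data": {"steps": [[[0, -0.002, -0.003, 0.04, -0.003], [0, -0.002, -0.003, 0.08, -0.003], [0, -0.002, -0.003, 0.1, -0.003], [0, -0.002, -0.003, 0.115, -0.003], [0, -0.002, -0.003, 0.123, -0.003], [0, -0.002, -0.003, 0.13, -0.003], [0, -0.002, -0.003, 0.137, -0.003], [0, -0.002, -0.003, 0.143, -0.003], [0, -0.002, -0.003, 0.148, -0.003], [0, -0.002, -0.003, 0.151, -0.003], [0, -0.002, -0.003, 0.151, -0.003], [0, -0.002, -0.003, 0.151, -0.003]]]}}

```text
time: 31.7
position: [0.5456, 0.2327, 0.05]
tcp_rot: [-0.001, 0.999, 0.037, 0.001]
contact_force: [-7.4, -4.8, 22.8]
grip_width: 0.132
gripper_force: 61.8
```

Emit:
{"op": "servo_tool", "data": {"steps": [[[0.4, 0, 0, -0.005, 0], [0.4, 0, 0, -0.005, 0], [0.4, 0, 0, -0.005, 0], [0.4, 0, 0, -0.005, 0], [0.4, 0, 0, -0.06, 0], [0.4, 0, 0, -0.12, 0], [0.4, 0, 0, -0.2, 0], [0.4, 0, 0, -0.28, 0], [0.4, 0, 0, -0.28, 0]]]}}

```text
time: 32.83
position: [0.5472, 0.2329, 0.1892]
tcp_rot: [-0.001, 0.999, 0.036, 0.003]
contact_force: [-0.1, -0.2, -1.2]
grip_width: 0.397
gripper_force: 0.0
```

```bash
python3 - <<'E'
from h import *
go([.642,.012,.19],.073)
E
```

```text
t 32.83 pos [0.5472 0.2329 0.1892] psi 0.073 q6 1.88 F [-0.1 -0.2 -1.2] grip 0.397 0.0
ROW [ 1.569e-01  4.545e-01 -1.500e-03 -1.000e-04]
```

Emit:
{"op": "servo_tool", "data": {"steps": [[[0, 0.03, 0.08, 0, 0], [0, 0.06, 0.17, 0, 0], [0, 0.09, 0.26, 0, 0], [0, 0.12, 0.35, 0, 0], [0, 0.15, 0.42, 0, 0], [0, 0.162, 0.451, 0, 0], [0, 0.162, 0.451, 0, 0], [0, 0.162, 0.451, 0, 0]]]}}

```text
time: 33.83
position: [0.6418, 0.0145, 0.1856]
tcp_rot: [-0.0, 0.999, 0.037, -0.001]
contact_force: [-0.1, -0.3, -1.1]
grip_width: -0.0
gripper_force: 0.0
```

```bash
python3 - <<'E'
from h import *
for n in chisels(False):
    if n[3][1]>.05 and n[3][0]>.4 or n[3][1]<-.1: print(n[:3],n[3].round(3),round(n[4],3),n[5].round(3),n[6].round(3),round(n[7],3))
for n in ["top","side"]:
    c=arm.camera(n)
    for r in arm.mark_of(c,"lever_pad"): print(n,np.round(r["centre"],3),r["conf"])
save(c,"s2.png",(180,210,360,450),2.5)
go([.645,.014,.117],.073)
E
```

```text
('top', 'chisel_1', 0.89) [0.556 0.294] 0.075 [0.448 0.286] [0.655 0.302] 0.052
('top', 'chisel_1', 0.88) [0.536 0.36 ] 0.074 [0.441 0.352] [0.646 0.368] 0.052
('top', 'chisel_1', 0.83) [ 0.221 -0.432] -0.186 [ 0.127 -0.414] [ 0.331 -0.453] 0.014
('top', 'chisel_1', 0.61) [0.557 0.232] 0.078 [0.454 0.224] [0.662 0.24 ] 0.052
('side', 'chisel_1', 0.97) [0.539 0.363] 0.085 [0.441 0.355] [0.648 0.373] 0.053
('side', 'chisel_1', 0.82) [0.559 0.238] 0.071 [0.45 0.23] [0.662 0.245] 0.051
('side', 'chisel_1', 0.73) [ 0.235 -0.429] -0.189 [ 0.128 -0.409] [ 0.33  -0.447] 0.013
('side', 'chisel_1', 0.57) [0.554 0.301] 0.073 [0.447 0.293] [0.655 0.308] 0.052
('side', 'stored_1', 0.63) [0.558 0.108] 0.069 [0.457 0.101] [0.662 0.115] 0.052
top [0.644 0.011 0.102] 0.63
side [0.639 0.017 0.107] 0.75
t 34.52 pos [0.6426 0.0132 0.186 ] psi 0.073 q6 1.5 F [0.2 0.1 0. ] grip 0.001 0.0
ROW [ 0.005  -0.0013  0.1379 -0.0002]
```

View pics/s2.png

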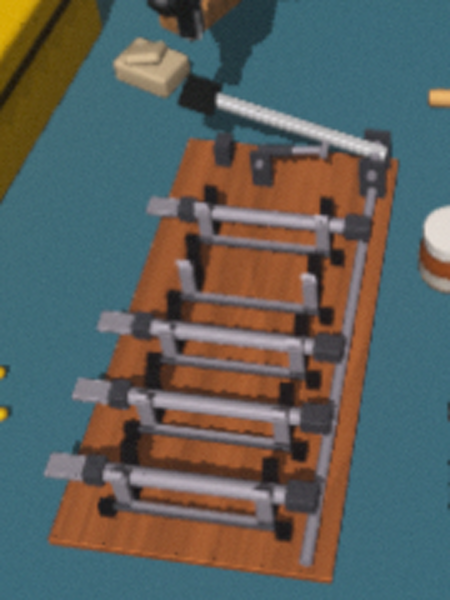

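All four chisels sit home, with clip 2 left empty. The raised lever's pad is at crop (200,95). I press it down.

Emit:
{"op": "servo_tool", "data": {"steps": [[[0, 0.006, -0.001, 0.05, 0], [0, 0.006, -0.001, 0.1, 0], [0, 0.006, -0.001, 0.13, 0], [0, 0.006, -0.001, 0.15, 0], [0, 0.006, -0.001, 0.17, 0], [0, 0.006, -0.001, 0.19, 0], [0, 0.006, -0.001, 0.21, 0], [0, 0.006, -0.001, 0.23, 0], [0, 0.006, -0.001, 0.245, 0], [0, 0.006, -0.001, 0.256, 0], [0, 0.006, -0.001, 0.256, 0], [0, 0.006, -0.001, 0.256, 0]]]}}

```text
time: 36.02
position: [0.6455, 0.0139, 0.058]
tcp_rot: [0.0, 0.999, 0.036, -0.0]
contact_force: [0.0, 0.1, 2.6]
grip_width: -0.002
gripper_force: 0.9
```

Emit:
{"op": "servo_tool", "data": {"steps": [[[0, 0, 0, -0.04, 0], [0, 0, 0, -0.1, 0], [0, 0, 0, -0.2, 0], [0, 0, 0, -0.3, 0], [0, 0, 0, -0.34, 0], [0, 0, 0, -0.34, 0], [0, 0, 0, -0.34, 0], [0, 0, 0, -0.34, 0]]]}}

```text
time: 37.02
position: [0.6448, 0.0139, 0.226]
tcp_rot: [-0.0, 0.999, 0.036, -0.002]
contact_force: [-0.8, -0.8, -0.5]
grip_width: -0.001
gripper_force: 0.0
```

```bash
python3 - <<'E'
from h import *
for n in ["top","side"]:
    c=arm.camera(n)
    for r in arm.mark_of(c,"lever_pad"): print(n,np.round(r["centre"],3),r["conf"])
save(c,"s3.png",(180,210,360,450),2.5)
pose();print(arm.state()["contact_force"])
E
```

```text
side [0.651 0.019 0.05 ] 0.8
[-0.57449443 -0.04167601  0.53150614]
```

View pics/s3.png

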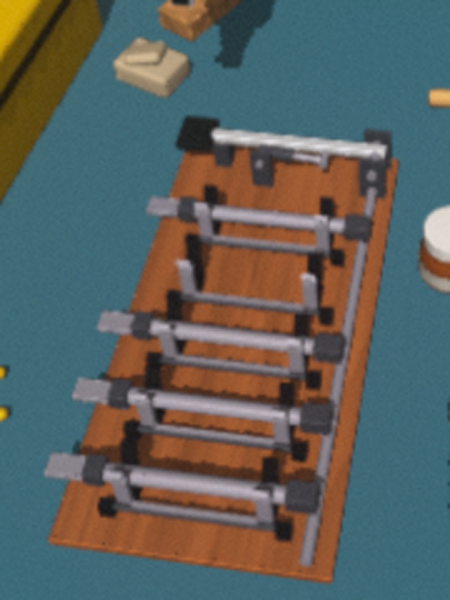

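The lever lies level with its pad at crop (200,132), 50 mm high, and stays down by itself. All chisels are home, so I hand in.

```bash
python3 -c "
from workcell import arm
print(arm.job_done())"
```

```text
the job is handed in; nothing more can be done
None
```

All three loose chisels are home in clips 3, 4 and 5, the stored one was left in clip 1, the lock lever stays down by itself, and the job is handed in (it returned no verdict).

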